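Rock the gear drive into mesh

ROBOT

A 7-joint arm with a two-finger parallel gripper is mounted at the origin on a cart in front of the work surface, level with it; the furniture and walls round the work are solid. World frame = base frame: x ahead of the robot, y to its left, z up, the work surface at z = 0. Lengths are in m, angles in rad, forces in N, time in s.
With the tool pointing down it reaches from about 0.4 to 0.85 m from the base axis. Payload 10.4 kg.
Tool frame: the origin (TCP) lies at the very end of the fingers, on their centre line; the grasp point (between the pads) lies 19 mm behind it (r.pinch_z is the distance from the TCP to the grasp point, in m); z points along the fingers, y is the line along which they close (so a half turn about z gives the same grasp; the last joint's range is limited). The gripper opens to 87 mm and grips with 3 to 60 N. Pads are 19 mm wide; open, the fingers measure 117 mm over their backs; the gripper's body (75 mm by 190 mm) begins 51 mm behind the grasp point.
Start: joints at [1.278, 0.332, -0.065, 1.46, 0.022, 1.35, -0.088], TCP at [0.167, -0.602, 0.223] pointing down, gripper open.
Joint ranges: [-2.6, 2.6], [-0.5, 2.12], [-1.47, 1.34], [0.16, 2.42], [-1.27, 4.41], [0.06, 2.06], [-2.6, 2.6]. Speed limits (rad/s): [2.22, 2.22, 2.79, 2.79, 3.14, 3.14, 3.14].

INTERFACE

Orientations are given as a unit quaternion [x, y, z, w].
In Python, from bench import sensors, vision, r gives the robot as it stands.
- The arm moves only by the shell command python3 -m crank 'ROWS' [OPENING] [FORCE]. ROWS is JSON, a list of rows, each a list of 2 entries, a list of its own where there are three numbers: the shift along the tool's x, y, z normalised to -1 to 1, where 1 is 3 cm, then the turn about the tool's z normalised to -1 to 1, where 1 is 8 degrees. A call has 1 to 12 rows; each row shifts and turns the commanded pose from where the row before left it, along the tool's axes as they then stand; what a row does not reach is not made up. A row lasts 1/8 s, in which the tool goes at most 62.5 mm and 10.7 degrees, less where a joint would pass 70% of its speed; a pose out of reach is approached as far as the arm can. A call with a number of a shift or a turn outside -1 to 1 is refused whole. A call with a gripper value outside its range is refused whole. OPENING is the opening, from 0 (shut) to 1 (fully open), set as the call begins (- or left out, the last holds). The fingers move at their own pace and stop on an object; FORCE is the grip in N (left out, the last holds). Time passes only in rows, so rows that do not move let the fingers close. It gives the time, the measured TCP pose, the force, the opening and the grip force at its end, in the units of the state.
- sensors.read_state(): the state, without advancing time (a new reading comes with each control period).
- vision.camera(name): name is "scene" or "side" or "wrist"; returns the picture (480x640x3 uint8, red, green, blue); there is no depth.
- vision.camera_model(name): a dict with "vertical_fov" (degrees; the focal length in pixels is half the picture's height over the tangent of half this angle, whatever the lens; pixels are square), "cx", "cy" (the principal point, pixels), "dist" ([k1, k2, p1, p2, k3] as OpenCV has them; the pictures are not rectified), "camera_from_world" (4x4, takes a point from world to camera coordinates); the wrist camera has in their place "hand_eye" (4x4, takes a point from camera to tool coordinates, whose origin is the TCP and whose axes are the flange's). Camera axes: x right, y down, z forward; pixel columns grow to the right and rows downward; lengths in m; the calibration is good to about 2 mm. A picture is of the moment at which its call begins: read the wrist's pose just before it. camera_model takes no time and is no camera call.
- r.close_job(): hands the job in; it is judged then, once.
The state is a dict: "time": time; "joint_positions": joint angles; "joint_vel": joint speeds; "joint_torque": joint torques, N m; "ee_pos": TCP position; "eef_rot": TCP orientation; "ft_force": force on the tool from outside, world axes, zero at the start; "torque": the same for the moment, N m; "width": finger opening in m; "grip_force": force on a finger pad.
Only numpy, scipy, OpenCV 4.12 (cv2) and the standard library are available. Lean on these libraries where they do the work, as an engineer would, in place of code of your own. Each camera call takes 0.05 s, during which the arm holds its last target. There are 200 camera calls.

TASK

Put the small gear drive with the T-handled knob in gear: rock the T-handle round and ease it down until its teeth drop between the teeth below, press it fully home and let go. Leave the round knob of the speed regulator as it is set.

Things in the scene. Friction and masses are not known exactly. Their poses are not given: they have to be found in the camera images.
- tee_grip (a point): Centre of the gear drive's black T-handle bar: 64 mm long along this point's x, 14 mm thick along y, 24 mm tall. Starts level, 150 mm above the worktop; knob turns about, and slides down, the upright axis through it. Under the bar: stem 12 mm across, 25 mm free height, then a steel collar 60 mm across, over one of two alike square grey cases (100 mm, top at 62 mm).
- gear_knob (a joint): How far the T-handled knob is pressed down, m: 0 = up, out of gear (start); 0.018 = fully home, in gear. About 5 N of friction holds it where it is left; no spring. Four teeth under its collar meet four upright teeth on the case: out of line they butt and it stops at about 0.004; in line they slip past and it goes home.
- spindle (a joint): Angle of the T-handle bar against its square case, rad, counter-clockwise from above, -3.1 to 3.1; light friction (0.06 N m) holds it. The teeth mesh when the bar is parallel to a side of the case: at 0, 1.571 or -1.571, each about 0.22 rad either way. It starts out of mesh, between 0.4 and 1.17.
- speed_dial (a joint): Angle of the other case's black round fluted knob (54 mm across, top at 124 mm), rad, 0 at the start: the speed regulator, to be left as it is.

How it is judged:
By the outcome, as a careful person would: the job done as asked, in the order asked, and still so for the second after the job is handed in, with the robot touching nothing.
It also fails if it takes over 32 s, if anything falls off the work surface, if the arm or the gripper's body presses on something with over 40 N, if the wrist force passes 120 N, or if a joint passes its speed limit or range.

## Working session

There is one attempt and no reset: what is moved stays moved. The work goes in short steps, Python scripts to look and compute and a shell command to move; the robot and the scene stay as the last step left them, time stands still between calls to the robot, and variables do not carry over. Pictures are saved under pics/ and viewed, at most 10 in all, crops included, and the job is handed in when it is done.

```bash
mkdir -p pics; python3 - <<'E'
from bench import sensors, vision, r
import cv2,numpy as np
s=sensors.read_state();print(s['time'],s['ee_pos'],s['eef_rot'],s['width'],r.pinch_z)
ims=[]
for n in ("scene","side"):
    im=vision.camera(n);cv2.imwrite(f"pics/{n}0.png",im[:,:,::-1])
    m=vision.camera_model(n);print(n,m)
print(vision.camera_model("wrist"))
E
```

```text
0.0 [ 0.16645755 -0.60202829  0.22172223] [ 9.90915565e-01  1.34483533e-01 -1.38656659e-04 -7.08636407e-04] 0.08663776117996981 0.0187
scene {'vertical_fov': 53.26014877570269, 'cx': 309.0404958918879, 'cy': 237.5197027162516, 'dist': array([-0.0235007,  0.       ,  0.       ,  0.       ,  0.       ]), 'camera_from_world': array([[-0.7604581 , -0.64912316,  0.01850961,  0.32188144],
       [-0.48751985,  0.55184404, -0.67660369,  0.34099585],
       [ 0.42898471, -0.52355256, -0.73611469,  0.86003829],
       [ 0.        ,  0.        ,  0.        ,  1.        ]])}
side {'vertical_fov': 51.0133103653764, 'cx': 312.44146830496004, 'cy': 247.7869912561707, 'dist': array([0.05012683, 0.        , 0.        , 0.        , 0.        ]), 'camera_from_world': array([[-0.92902987, -0.36999231, -0.00303329,  0.43295961],
       [-0.21536953,  0.54741049, -0.80867653,  0.21038551],
       [ 0.30086455, -0.75063137, -0.58824576,  0.81610538],
       [ 0.        ,  0.        ,  0.        ,  1.        ]])}
{'vertical_fov': 66.20129525709629, 'cx': 323.58998056588604, 'cy': 236.69556855391653, 'dist': array([0.00900063, 0.        , 0.        , 0.        , 0.        ]), 'hand_eye': array([[-3.47116836e-05, -9.64848270e-01, -2.62807563e-01,
         7.13167316e-02],
       [ 9.99999925e-01, -1.34719620e-04,  3.62517386e-04,
         2.61116796e-04],
       [-3.85179608e-04, -2.62807531e-01,  9.64848202e-01,
        -1.62529385e-01],
       [ 0.00000000e+00,  0.00000000e+00,  0.00000000e+00,
         1.00000000e+00]])}
```

View pics/scene0.png

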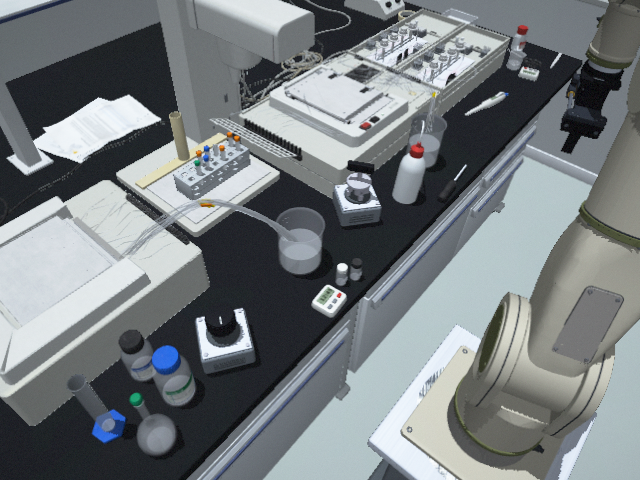

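View pics/side0.png

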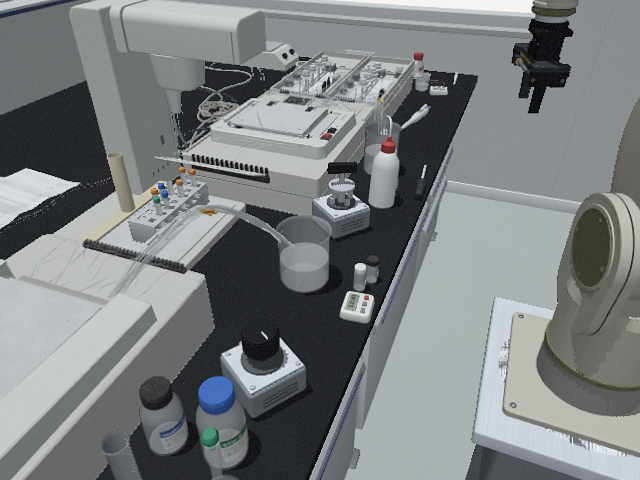

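The T-handle is at about (361,168) in the scene view and (342,168) in the side view. A red-capped bottle stands right beside it. The round knob sits on the other case, lower left.

```bash
cat > h.py <<'E'
import numpy as np,cv2
from scipy.spatial.transform import Rotation as R
from bench import sensors, vision, r
def Kd(m):
    f=240/np.tan(np.radians(m['vertical_fov']/2)); return np.array([[f,0,m['cx']],[0,f,m['cy']],[0,0,1]]),m['dist']
def ray(name,uv,s=None):
    m=vision.camera_model(name);K,d=Kd(m)
    p=cv2.undistortPoints(np.array([[uv]],float),K,d)[0,0];v=np.array([*p,1])
    if name=='wrist':
        T=np.eye(4);T[:3,:3]=R.from_quat(s['eef_rot']).as_matrix();T[:3,3]=s['ee_pos'];W=T@m['hand_eye']
    else: W=np.linalg.inv(m['camera_from_world'])
    return W[:3,3],W[:3,:3]@v
def onz(name,uv,z,s=None):
    o,d=ray(name,uv,s);return o+d*(z-o[2])/d[2]
def tri(a,b):
    (o1,d1),(o2,d2)=ray('scene',a),ray('side',b)
    t=np.linalg.lstsq(np.c_[d1,-d2],o2-o1,rcond=None)[0]
    p,q=o1+t[0]*d1,o2+t[1]*d2;return (p+q)/2,np.linalg.norm(p-q)
E
python3 - <<'E'
from h import *
np.set_printoptions(precision=3,suppress=True)
print('T',tri((361,168),(342,168)))
print('cap',tri((418,149),(388,147)))
for n,c in (('scene',[(335,185),(381,208),(378,182),(343,214)]),('side',[(312,205),(369,212),(340,192),(343,227)])):
    for uv in c: print(n,uv,onz(n,uv,.062))
for n,x0,y0 in(('scene',300,120),('side',280,130)):
    im=cv2.imread(f'pics/{n}0.png')[y0:y0+120,x0:x0+130]
    cv2.imwrite(f'pics/{n}c.png',cv2.resize(im,None,fx=3,fy=3,interpolation=2))
a=cv2.imread('pics/scenec.png');b=cv2.imread('pics/sidec.png');cv2.imwrite('pics/cc.png',np.hstack([a,b]))
E
```

```text
T (array([ 0.509, -0.283,  0.147]), np.float64(0.0006913992603357477))
cap (array([ 0.451, -0.446,  0.137]), np.float64(0.003995209576014454))
scene (335, 185) [ 0.573 -0.275  0.062]
scene (381, 208) [ 0.439 -0.283  0.062]
scene (378, 182) [ 0.499 -0.357  0.062]
scene (343, 214) [ 0.495 -0.206  0.062]
side (312, 205) [ 0.565 -0.247  0.062]
side (369, 212) [ 0.437 -0.265  0.062]
side (340, 192) [ 0.526 -0.325  0.062]
side (343, 227) [ 0.471 -0.188  0.062]
```

View pics/cc.png

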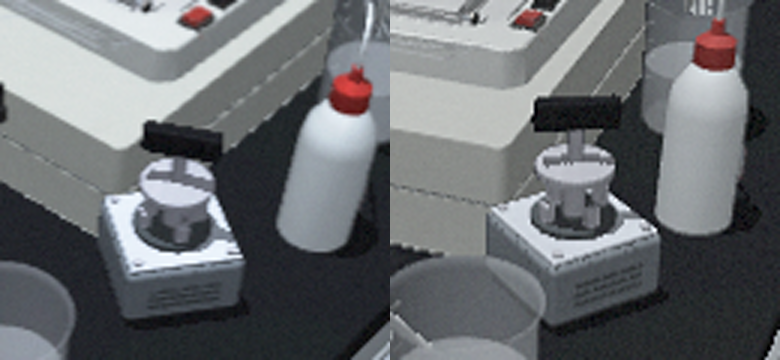

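```bash
python3 -m crank '[[[0,0,-1],0],[[0.5,-0.26,-1],0],[[1,-0.52,-0.67],0],[[1,-0.52,0],0],[[1,-0.52,0],0],[[1,-0.52,0],0],[[1,-0.52,0],0],[[1,-0.52,0],0],[[1,-0.52,0],0],[[1,-0.52,0],0],[[1,-0.52,0],0],[[1,-0.52,0],0]]' 1 20; python3 -m crank '[[[1,-0.52,0],0],[[1,-0.52,0],0],[[0.5,-0.26,0],0],[[0,0,0],0],[[0,0,0],0]]'
python3 - <<'E'
from h import *
s=sensors.read_state();im=vision.camera('wrist');cv2.imwrite('pics/w1.png',im[:,:,::-1])
print(s['time'],s['ee_pos'],s['eef_rot'])
E
```

```text
time: 1.6
ee_pos: [0.4271, -0.3596, 0.3023]
eef_rot: [0.991, 0.134, -0.0, -0.0]
ft_force: [-0.0, 0.3, -0.1]
width: 0.087
grip_force: 0.0
time: 2.22
ee_pos: [0.4874, -0.3044, 0.3026]
eef_rot: [0.991, 0.134, -0.0, 0.0]
ft_force: [0.1, -0.1, 0.5]
width: 0.087
grip_force: 0.0
2.225 [ 0.48741611 -0.30439695  0.30258256] [ 9.91041897e-01  1.33550721e-01 -3.18620677e-04  2.49228907e-04]
```

View pics/w1.png

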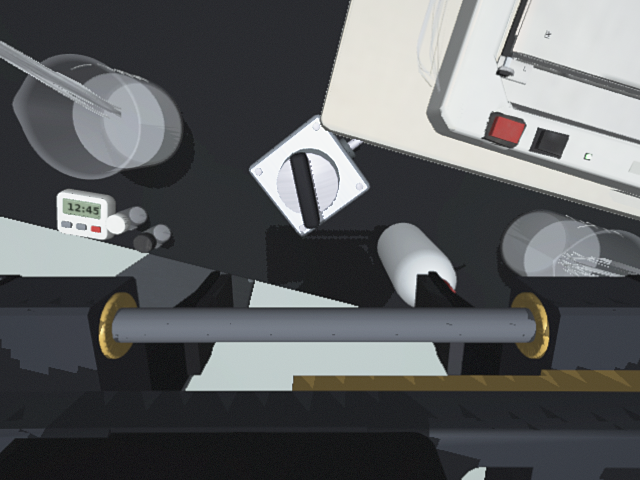

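From close above, the bar runs from (297,153) to (311,228). The case corners are at about (318,116), (369,186), (303,236) and (250,170).

```bash
python3 - <<'E'
from h import *
np.set_printoptions(precision=3,suppress=True)
s=sensors.read_state();im=cv2.imread('pics/w1.png')
g=cv2.cvtColor(im,cv2.COLOR_BGR2GRAY)
sub=np.zeros_like(g);cv2.fillPoly(sub,[np.array([(318,122),(362,186),(303,236),(315,234),(312,232),(255,170)])],255)
m=((g<60)&(sub>0)).astype(np.uint8);m=cv2.morphologyEx(m,cv2.MORPH_OPEN,np.ones((5,5)))
n,l,st,c=cv2.connectedComponentsWithStats(m);i=1+st[1:,4].argmax();print(st[1:])
ys,xs=np.nonzero(l==i);rc=cv2.minAreaRect(np.c_[xs,ys].astype(np.float32));print(rc)
yaw=lambda d:np.degrees(np.arctan2(d[1],d[0]))
bx=cv2.boxPoints(rc);P=np.array([onz('wrist',p,.16,s) for p in bx]);print(P)
print('c',P.mean(0))
a,b=P[1]-P[0],P[2]-P[1];d=a if np.linalg.norm(a)>np.linalg.norm(b) else b
print('bar yaw',yaw(d),'lens',np.linalg.norm(a),np.linalg.norm(b))
C=np.array([onz('wrist',p,.062,s) for p in[(318,116),(369,186),(303,236),(250,170)]]);print('case',C,C.mean(0),[yaw(C[(k+1)%4]-C[k]) for k in range(4)],[np.linalg.norm(C[(k+1)%4]-C[k]) for k in range(4)])
T=R.from_quat(s['eef_rot']).as_matrix();print('toolx yaw',yaw(T[:,0]),s['joint_positions'])
E
```

```text
[[ 291  153   28   75 1218]]
((305.0544128417969, 189.88330078125), (76.3268814086914, 16.84135627746582), 78.11134338378906)
[[ 0.535 -0.263  0.16 ]
 [ 0.541 -0.275  0.16 ]
 [ 0.485 -0.303  0.16 ]
 [ 0.478 -0.291  0.16 ]]
c [ 0.51  -0.283  0.16 ]
bar yaw -153.19505448374477 lens 0.013646321398212034 0.06324375833560583
case [[ 0.574 -0.275  0.062]
 [ 0.519 -0.348  0.062]
 [ 0.445 -0.292  0.062]
 [ 0.501 -0.219  0.062]] [ 0.51  -0.284  0.062] [np.float64(-127.34510066608154), np.float64(143.1282598250686), np.float64(52.563183791254275), np.float64(-37.6977972878019)] [np.float64(0.09149922397992415), np.float64(0.09241126156231387), np.float64(0.0928307389030398), np.float64(0.09226125815365592)]
toolx yaw 15.330186960754581 [ 0.777  0.213 -0.355  1.454  0.074  1.488 -0.88 ]
```

```bash
python3 - <<'E'
from h import *
np.set_printoptions(precision=3,suppress=True)
print(tri((340.7,170),(328.5,179)),tri((353,145),(335,158)))
s=sensors.read_state()
T=R.from_quat(s['eef_rot']).as_matrix()
print((T.T@(np.array([.51,-.2835,.131])-s['ee_pos']))*1000)
E
```

```text
(array([ 0.532, -0.244,  0.143]), np.float64(0.017117989626118085)) (array([ 0.546, -0.311,  0.164]), np.float64(0.028543091644155968))
[ 27.465 -14.285 171.59 ]
```

```bash
python3 - <<'E'
from h import *
np.set_printoptions(precision=3,suppress=True)
s=sensors.read_state()
def t2(w,c):
    (o1,d1),(o2,d2)=ray('wrist',w,s),ray('scene',c)
    t=np.linalg.lstsq(np.c_[d1,-d2],o2-o1,rcond=None)[0]
    p,q=o1+t[0]*d1,o2+t[1]*d2;print((p+q)/2,np.linalg.norm(p-q))
t2((322,121),(340.7,170));t2((442,135),(353,147));t2((465,310),(417,143))
E
```

```text
[ 0.567 -0.282  0.11 ] 0.003767839634011167
[ 0.594 -0.386  0.108] 0.018734017343747442
[ 0.45  -0.441  0.165] 0.013341538558640823
```

```bash
python3 -m crank '[[[0.46,-0.24,0],0],[[0.46,-0.24,0],0],[[0,0,0],-0.72],[[0,0,0.5],-0.72],[[0,0,1],0],[[0,0,1],0],[[0,0,1],0],[[0,0,0.5],0],[[0,0,0],0],[[0,0,0],0]]' 1 20
python3 - <<'E'
from h import *
s=sensors.read_state();im=vision.camera('wrist');cv2.imwrite('pics/w2.png',im[:,:,::-1])
print(s['time'],s['ee_pos'],R.from_quat(s['eef_rot']).as_matrix()[:,0])
E
```

```text
time: 3.52
ee_pos: [0.512, -0.2818, 0.184]
eef_rot: [0.972, 0.233, 0.001, 0.001]
ft_force: [0.4, 0.2, -1.0]
width: 0.0872
grip_force: 0.0
3.525 [ 0.51199603 -0.28181653  0.1839618 ] [0.89109305 0.45381939 0.00106787]
```

View pics/w2.png

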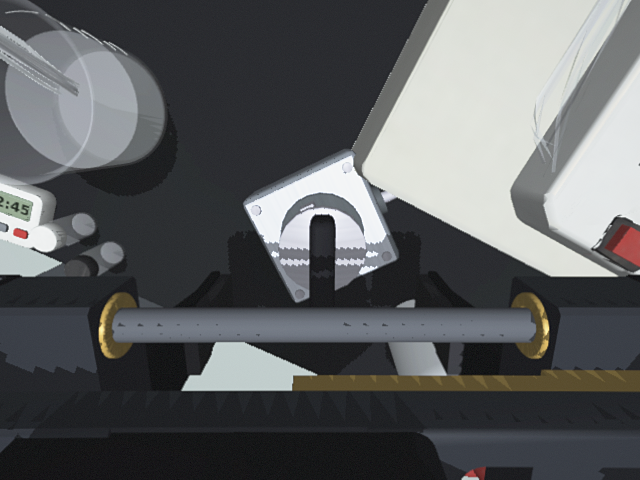

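The bar (column ~322) lies midway between the fingers and square to them. I'll descend and grip.

```bash
python3 -m crank '[[[-0.07,0,0.6],0],[[0,0,0.6],0],[[0,0,0.5],0],[[0,0,0],0]]' 1 20 && python3 -m crank '[[[0,0,0],0],[[0,0,0],0],[[0,0,0],0],[[0,0,0],0],[[0,0,0],0],[[0,0,0],0]]' 0 30
```

```text
time: 4.08
ee_pos: [0.5084, -0.2822, 0.1298]
eef_rot: [0.972, 0.233, -0.001, -0.001]
ft_force: [-0.1, 0.3, 0.2]
width: 0.0869
grip_force: 0.0
time: 4.82
ee_pos: [0.5093, -0.2827, 0.1317]
eef_rot: [0.972, 0.233, 0.0, 0.0]
ft_force: [0.0, 0.5, -0.5]
width: 0.0345
grip_force: 0.0
```

```bash
python3 -m crank '[[[0,0,0],0],[[0,0,0],0],[[0,0,0],0],[[0,0,0],0]]' 0 30 && python3 -m crank '[[[0,0,0],-0.8],[[0,0,0],-0.8],[[0,0,0],-0.8],[[0,0,0],-0.8],[[0,0,0],0],[[0,0,0],0]]'
```

```text
time: 5.32
ee_pos: [0.5092, -0.2823, 0.1316]
eef_rot: [0.972, 0.233, -0.0, -0.0]
ft_force: [-2.2, 2.5, 2.5]
width: 0.0137
grip_force: 30.0
time: 6.08
ee_pos: [0.5093, -0.2825, 0.1316]
eef_rot: [0.897, 0.442, -0.0, -0.0]
ft_force: [-2.8, 3.4, 1.0]
width: 0.0136
grip_force: 30.0
```

```bash
python3 -m crank '[[[0,0,0.1],0],[[0,0,0.1],0],[[0,0,0.1],0],[[0,0,0],0]]'; python3 -m crank '[[[0,0,0.1],0],[[0,0,0.1],0],[[0,0,0.1],0],[[0,0,0],0],[[0,0,0],0]]'
```

```text
time: 6.58
ee_pos: [0.5093, -0.2825, 0.1221]
eef_rot: [0.897, 0.443, -0.0, -0.0]
ft_force: [-0.8, 3.4, -1.4]
width: 0.0135
grip_force: 30.0
time: 7.2
ee_pos: [0.5093, -0.2825, 0.1136]
eef_rot: [0.897, 0.443, 0.0, -0.0]
ft_force: [-2.7, 3.7, 2.7]
width: 0.0139
grip_force: 30.0
```

```bash
python3 -m crank '[[[0,0,0.06],0],[[0,0,0.04],0],[[0,0,0],0],[[0,0,0],0]]'
```

```text
time: 7.7
ee_pos: [0.5096, -0.2827, 0.1133]
eef_rot: [0.897, 0.443, 0.0, 0.001]
ft_force: [-13.4, 8.5, 27.0]
width: 0.0139
grip_force: 30.0
```

```bash
python3 -m crank '[[[0,0,-0.06],0],[[0,0,0],0],[[0,0,0],0],[[0,0,0],0],[[0,0,0],0]]' 0.4 && python3 -m crank '[[[0,0,-0.3],0],[[0,0,-0.6],0],[[0,0,-1],0],[[0,0,-1],0],[[0,0,-1],0],[[0,0,-1],0],[[0,0,-1],0],[[-1,0,0],0],[[-1,0,0],0],[[0,0,0],0],[[0,0,0],0]]'
python3 - <<'E'
from h import *
s=sensors.read_state();print(s['time'],s['ee_pos'])
W=vision.camera('wrist')[:,:,::-1];a=vision.camera('scene')[120:240,300:430,::-1];b=vision.camera('side')[130:250,280:410,::-1]
f=lambda i:cv2.resize(i,(390,360),interpolation=2)
cv2.imwrite('pics/end.png',np.hstack([f(a),f(b)]));cv2.imwrite('pics/w3.png',W)
E
```

```text
time: 8.32
ee_pos: [0.5093, -0.2828, 0.1123]
eef_rot: [0.897, 0.443, -0.0, 0.0]
ft_force: [0.2, -1.1, -0.6]
width: 0.0346
grip_force: 0.0
time: 9.7
ee_pos: [0.4734, -0.3297, 0.2905]
eef_rot: [0.896, 0.443, 0.0, 0.0]
ft_force: [-0.5, -0.3, -0.5]
width: 0.0349
grip_force: 0.0
9.7 [ 0.47337156 -0.32968949  0.29046226]
```

View pics/end.png

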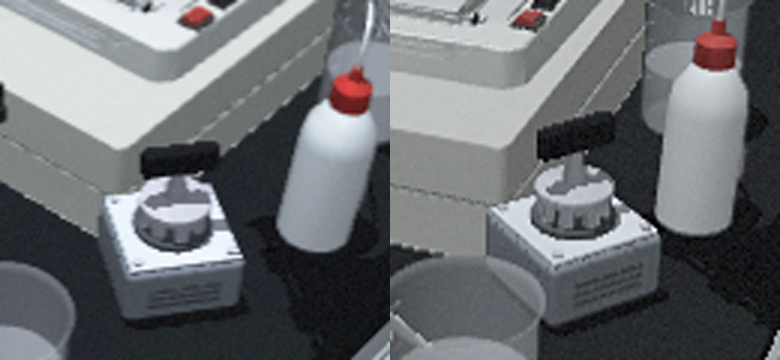

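View pics/w3.png

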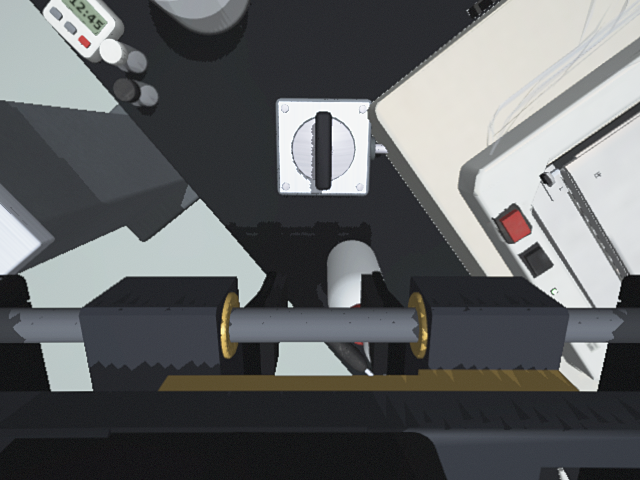

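The bar at (323,150) is parallel to the case sides. The collar has dropped down, the teeth are meshed, and the gripper is clear of everything.

```bash
python3 -c "
from bench import r
print(r.close_job())"
```

```text
the job is handed in; nothing more can be done
None
```

The gear drive is in gear: I turned the T-handle about 26° counter-clockwise into mesh, pressed it about 18 mm down to a firm stop at 27 N and let go; I did not touch the speed regulator, and I handed the job in at about 10 s, with no verdict shown.

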